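# Open the cheese keeper that holds the wedge

### The job

Two clear cheese keepers with sliding covers stand on the counter; open the one that has the cut wedge of cheese in it, for serving. Take its cover by the wooden bar handle, lift it over the two little stop bumps behind it, slide it all the way to the rear, set it down behind the bumps and let go. Leave the other keeper, with the round cheese ball, shut.

Things in the scene. Friction and masses are not known exactly. Their poses are not given: they have to be found in the camera images.
- wedge_keeper: The keeper to open: fixed clear box on a wooden board, 250 mm long (x), 124 wide (y), aluminium top rails 90 mm above the counter, a cut wedge of cheese (70x80x55 mm) on slate in its front half. Origin: centre of its underside. +x points along the long side to the rear, the way the cover opens; z is up. The cover (96 mm long, 127 wide, 4 thick, 0.3 kg) lies on the rails over the front half.
- wedge_slide (a joint): Travel of that cover to the rear in m: 0 shut, 0.125 hard stop; takes 1 to 2 N. 3 mm behind the shut cover each rail has a fixed bump, 10 mm high, 8 long: the cover passes only if lifted over 10 mm (it rises 28 mm at most, never turns, and sinks by its weight). Past 0.107 the whole cover is behind the bumps and comes down onto the rails; before that it rests on the bumps.
- wedge_handle (a point): Grip point on that cover's handle: an upright wooden bar, 23 mm ahead of the cover's rear edge, 50 mm long across the keeper (its y), 14 thick (its x), 42 high. The point lies in the bar's middle, 16 mm below its top, 26 mm above the cover's upper face; cover shut: x = -45 mm, y = 0, z = 120 mm in the keeper's frame. Axes as the keeper's; it moves with the cover.
- ball_handle (a point): The same point on the handle of the other keeper, of the same make and size but with a round ball of cheese (76 mm across, tied top) in its front half; its cover must stay shut. Either keeper may stand on the left.

How it is judged:
By the outcome, as a careful person would: the job done as asked, in the order asked, and still so for the second after the job is handed in, with the robot touching nothing.
It also fails if it takes over 32 s, if anything falls off the work surface, if the arm or the gripper's body presses on something with over 40 N, if the wrist force passes 120 N, or if a joint passes its speed limit or range.

### The arm

A 7-joint arm with a two-finger parallel gripper is mounted at the origin on a cart in front of the work surface, level with it; the furniture and walls round the work are solid. World frame = base frame: x ahead of the robot, y to its left, z up, the work surface at z = 0. Lengths are in mm, angles in rad, forces in N, time in s.
With the tool pointing down it reaches from about 375 to 925 mm from the base axis. Payload 3.1 kg.
Tool frame: the origin (TCP) lies on the centre line of the jaws, within the pads' length; the fingertips stand 14 mm ahead of it and the grasp point (between the pads) lies 5 mm behind it; z points along the fingers, y is the line along which they close (so a half turn about z gives the same grasp; the last joint's range is limited). The gripper opens to 85 mm and grips with 20 to 120 N. Pads are 22 mm wide; open, the fingers measure 114 mm over their backs; the gripper's body (76 mm by 85 mm) begins 54 mm behind the grasp point. The pads swing forward as they close: fully open they stand 13 mm farther back than shut.
Start: joints at [1.131, 0.383, 0.044, 1.598, -0.018, 1.161, -0.05], TCP at [217.888, -612.395, 245.269] pointing down, gripper open.
Joint ranges: [-2.61, 2.61], [-0.41, 2.15], [-1.48, 1.57], [0, 2.5], [-1.57, 4.71], [0.05, 1.97], [-2.85, 2.85]. Speed limits (rad/s): [2.79, 2.79, 3.14, 3.14, 3.14, 3.14, 3.14].

### API

Orientations are given as a unit quaternion [x, y, z, w].
In Python, from plant import r, cams gives the robot as it stands.
- The arm moves only by the tool jog_arm, never from a script. Its argument "targets" is a list that holds one entry, the list of rows, each a list of 5 numbers: the shift along the world's x, y, z in mm, then the turn about the world's z in rad, then the gripper's target within -1 to 1 (fully open at 1, half-way at 0, shut at -1). A call has 1 to 20 rows; each row shifts and turns the commanded pose from where the row before left it; what a row does not reach is not made up. A row lasts 1/8 s, in which the tool goes at most 62.5 mm and 10.7 degrees, less where a joint would pass 70% of its speed; a pose out of reach is approached as far as the arm can. A call is refused whole if a number of a shift passes 62.5 or a number of a turn 0.188, either way. A call with a gripper value outside its range is refused whole. The fingers move at their own pace and stop on an object; "squeeze" is the grip in N (left out, the last holds). Time passes only in rows, so rows that do not move let the fingers close. It gives the time, the measured TCP pose, the force, the opening and the grip force at its end, in the units of the state.
- r.observe(): the state, without advancing time (a new reading comes with each control period).
- cams.grab_frame(name): name is "side" or "top" or "wrist"; returns the picture (480x640x3 uint8, red, green, blue); there is no depth.
- cams.camera_info(name): a dict with "K" (3x3 intrinsics, pixels), "eye" and "attitude" of the camera in the world; the wrist camera has in their place "T_tool_cam" (4x4, takes a point from camera to tool coordinates, whose origin is the TCP and whose axes are the flange's). Camera axes: x right, y down, z forward; pixel columns grow to the right and rows downward; lengths in mm; the calibration is good to about 2 mm. A picture is of the moment at which its call begins: read the wrist's pose just before it. camera_info takes no time and is no camera call.
- r.job_done(): hands the job in; it is judged then, once.
The state is a dict: "t": time; "joints": joint angles; "qvel": joint speeds; "joint_efforts": joint torques, N m; "tool_pos": TCP position; "tool_rot": TCP orientation; "ft_force": force on the tool from outside, world axes, zero at the start; "moment": the same for the moment, N m; "gripper_width": finger opening in mm; "grip_force": force on a finger pad.
Only numpy, scipy, OpenCV 4.12 (cv2) and the standard library are available. Lean on these libraries where they do the work, as an engineer would, in place of code of your own. Each camera call takes 0.05 s, during which the arm holds its last target. There are 200 camera calls.

## Working session

There is one attempt and no reset: what is moved stays moved. The work goes in short steps, Python scripts to look and compute and a tool call to move; the robot and the scene stay as the last step left them, time stands still between calls to the robot, and variables do not carry over. Pictures are saved under pics/ and viewed, at most 10 in all, crops included, and the job is handed in when it is done.

Besides the shell and the picture viewer there is one more tool, called after "Call:" as name(argument=value, ...) on one line, values as JSON. jog_arm: Moves the arm, as the interface text tells. Its arguments: {"type":"object","properties":{"targets":{"type":"array"},"squeeze":{"type":"number"}},"required":["targets"]}

```bash
mkdir -p pics
python3 - <<'E'
from plant import r,cams
import cv2,numpy as np
for n in("top","side"):
    cv2.imwrite(f"pics/{n}0.png",cams.grab_frame(n)[:,:,::-1])
    print(n,cams.camera_info(n))
print(cams.camera_info("wrist"))
s=r.observe();print(s["t"],s["tool_pos"],s["tool_rot"],s["gripper_width"])
E
```

```text
top {'K': array([[522.03161934,   0.        , 318.20685799],
       [  0.        , 522.03161934, 242.13168791],
       [  0.        ,   0.        ,   1.        ]]), 'eye': array([344.05821663,  95.3122994 , 926.85585537]), 'attitude': array([ 0.71806097, -0.68826073,  0.07292964, -0.07325896])}
side {'K': array([[530.47170296,   0.        , 323.82532938],
       [  0.        , 530.47170296, 239.47558061],
       [  0.        ,   0.        ,   1.        ]]), 'eye': array([ 293.6289374 , -612.31189275,  467.56906853]), 'attitude': array([ 0.83921441, -0.12487855,  0.08264225, -0.52277603])}
{'K': array([[342.24740463,   0.        , 321.34374252],
       [  0.        , 342.24740463, 241.14251138],
       [  0.        ,   0.        ,   1.        ]]), 'T_tool_cam': array([[-3.95839959e-04, -9.64949086e-01, -2.62436859e-01,
         6.56589145e+01],
       [ 9.99999540e-01, -6.11376562e-04,  7.39634969e-04,
         5.16711065e-02],
       [-8.74157832e-04, -2.62436445e-01,  9.64948884e-01,
        -1.27806555e+02],
       [ 0.00000000e+00,  0.00000000e+00,  0.00000000e+00,
         1.00000000e+00]])}
0.1 [ 217.589023  -611.6264783  244.0175297] [ 9.85423180e-01  1.70116774e-01 -2.69079256e-04 -1.16922399e-03] 85.4599075020834
```

View pics/top0.png

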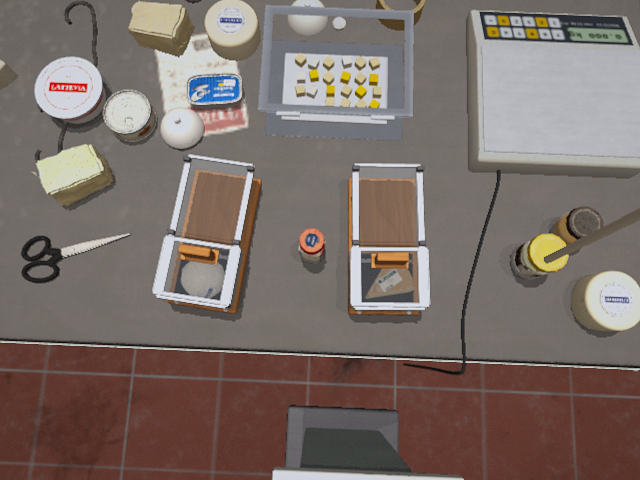

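View pics/side0.png

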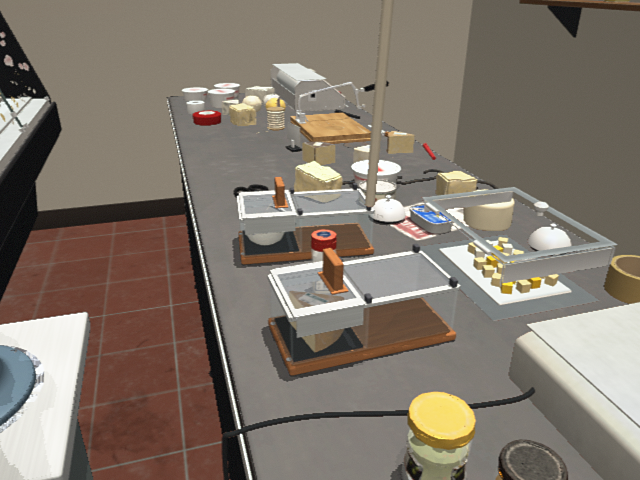

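The top view shows the wedge in the right-hand keeper: handle top about (391,258), cover corners (349,249), (427,249), (429,306), (349,306), rear rail ends (353,166), (422,165). The side view shows its handle at (332,270). A hanging pole ends at about (545,258) in top and (372,205) in side.

```bash
cat > h.py <<'E'
from plant import r,cams
import numpy as np
from scipy.spatial.transform import Rotation as R
def ray(n,u,v,s=None):
    c=cams.camera_info(n); d=np.linalg.inv(c["K"])@[u,v,1]
    if n=="wrist":
        T=c["T_tool_cam"]; q=R.from_quat(s["tool_rot"])
        return q.apply(T[:3,3])+s["tool_pos"], q.apply(T[:3,:3]@d)
    return c["eye"],R.from_quat(c["attitude"]).apply(d)
def onz(n,u,v,z,s=None):
    o,d=ray(n,u,v,s); return o+d*(z-o[2])/d[2]
def tri(a,b):
    A=[];y=[]
    for o,d in(a,b):
        d=d/np.linalg.norm(d);P=np.eye(3)-np.outer(d,d);A.append(P);y.append(P@o)
    x,*_=np.linalg.lstsq(np.vstack(A),np.hstack(y),rcond=None);return x
E
python3 - <<'E'
from h import *
np.set_printoptions(precision=1,suppress=True)
for p in[(349,249),(427,249),(429,306),(349,306)]:print("cover",onz("top",*p,94))
for p in[(353,166),(422,165)]:print("rear",onz("top",*p,90))
for p in[(372,253),(410,253)]:print("handle top",onz("top",*p,136))
print("handle",tri(ray("top",391,258),ray("side",332,256)))
print("pole",tri(ray("top",545,258),ray("side",372,205)))
print("ball handle",onz("top",198,250,136))
for p in[(385,0)]:print(ray("side",*p))
for p in[(640,213)]:print(ray("top",*p), tri(ray("top",640,213),ray("side",372,205)))
E
```

```text
cover [509.8  48.9  94. ]
cover [515.2 -77.9  94. ]
cover [422.8 -81.   94. ]
cover [417.4  46.2  94. ]
rear [653.8  46.2  90. ]
rear [660.6 -70.4  90. ]
handle top [496.6  15.6 136. ]
handle top [499.1 -43.  136. ]
handle [491.8 -14.4 134.2]
pole [ 472.7 -188.6  279.3]
ball handle [489.9 283.8 136. ]
(array([ 293.6, -612.3,  467.6]), array([ 0.4,  1. , -0. ]))
(array([344.1,  95.3, 926.9]), array([ 0.3, -0.6, -1. ])) [ 481.  -265.4  325.9]
```

Run:
```python
from h import *
np.set_printoptions(precision=1,suppress=True)
def proj(n,p):
    c=cams.camera_info(n);q=R.from_quat(c["attitude"]).inv().apply(np.array(p)-c["eye"]);q=c["K"]@q;return q[:2]/q[2]
for z in(280,350,420,500):print(z,proj("top",(472.7,-188.6,z)),proj("side",(472.7,-188.6,z)))
r0=390
a=np.arctan2(-612,218);P=[np.array([217.9,-612.4])]
for k in range(1,6):P.append(P[0]+(r0*np.array([np.cos(a),np.sin(a)])-P[0])*k/5)
for t in np.linspace(a,-0.035,13)[1:]:P.append(r0*np.array([np.cos(t),np.sin(t)]))
print(np.diff(P,axis=0).round(0).tolist(),(-.035-a)/12)
```

```text
280 [545.5 257.3] [371.2 204.5]
350 [572.1 246.3] [375.  130.2]
420 [605.8 232.4] [379.3  45.2]
500 [657.  211.3] [385.1 -68. ]
[[-17.0, 49.0], [-17.0, 49.0], [-17.0, 49.0], [-17.0, 49.0], [-17.0, 49.0], [36.0, 15.0], [34.0, 18.0], [32.0, 22.0], [30.0, 25.0], [27.0, 28.0], [24.0, 30.0], [21.0, 32.0], [18.0, 34.0], [14.0, 36.0], [11.0, 37.0], [7.0, 38.0], [3.0, 39.0]] 0.09946672625260823
```

Call:
jog_arm(targets=[[[-17,49,0,0,1],[-17,49,0,0,1],[-17,49,0,0,1],[-17,49,0,0,1],[-17,49,0,0,1],[0,0,0,0,1],[36,15,0,0.1,1],[34,18,0,0.1,1],[32,22,0,0.1,1],[30,25,0,0.1,1],[0,0,0,0,1]]])

```text
t: 1.48
tool_pos: [267.8, -286.1, 245.5]
tool_rot: [0.931, 0.366, 0.0, 0.0]
ft_force: [0.3, -0.1, -0.6]
gripper_width: 85.7
grip_force: 0.0
```

Call:
jog_arm(targets=[[[27,28,0,0.1,1],[24,30,0,0.1,1],[21,32,0,0.1,1],[18,34,0,0.1,1],[14,36,0,0.1,1],[11,37,0,0.1,1],[7,38,0,0.1,1],[3,37,0,0.1,1],[30,0,0,0.07,1],[40,0,0,0,1],[28,0,0,0,1],[0,0,0,0,1],[0,0,0,0,1]]])

```text
t: 3.1
tool_pos: [487.2, -16.2, 244.7]
tool_rot: [0.693, 0.721, -0.001, -0.001]
ft_force: [-0.4, -0.6, -0.1]
gripper_width: 85.0
grip_force: 0.0
```

Run:
```python
from h import *
import cv2
s=r.observe()
f=cams.grab_frame("wrist");cv2.imwrite("pics/w1.png",f[:,:,::-1])
print(s["t"],s["tool_pos"],R.from_quat(s["tool_rot"]).as_matrix().round(3),s["ft_force"])
import pickle;pickle.dump(s,open("s1.pkl","wb"))
```

```text
3.1 [487.21079494 -16.19756295 244.72228433] [[-0.04   0.999 -0.002]
 [ 0.999  0.04   0.   ]
 [ 0.    -0.002 -1.   ]] [-0.37791916 -0.58272492 -0.11235756]
```

View pics/w1.png

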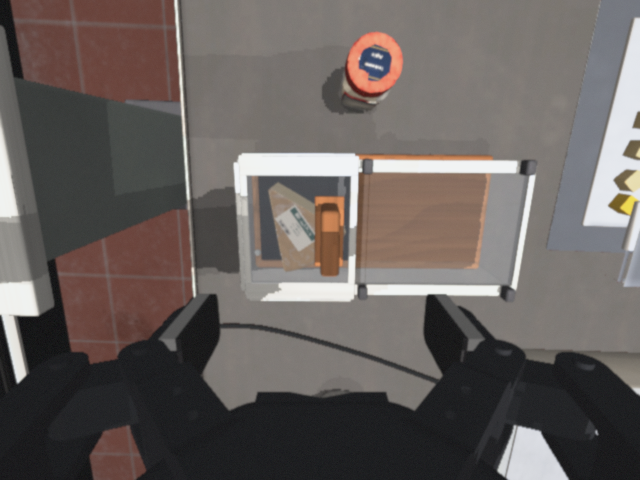

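The wrist view shows the wedge under the cover. The dark handle top spans u 321–340 and v about 210–275. The cover spans u 236–357, and the rear ends of the rails are at (529,167) and (510,293).

Run:
```python
from h import *
import pickle,cv2
np.set_printoptions(precision=1,suppress=True)
s=pickle.load(open("s1.pkl","rb"))
for p in[(320.5,274),(340,274),(321.5,215),(339,215),(330.5,210),(330.5,275)]:print("htop",onz("wrist",*p,136,s))
for p in[(358,155),(356,299),(236,155),(247,299)]:print("cover",onz("wrist",*p,94,s))
for p in[(368,167),(529,167),(362,292),(510,293)]:print("bumps/ends",onz("wrist",*p,95,s))
f=cv2.imread("pics/w1.png")[140:310,225:545];cv2.imwrite("pics/w1c.png",cv2.resize(f,(800,425),interpolation=cv2.INTER_CUBIC))
```

```text
htop [486.7 -39.7 136. ]
htop [501.  -39.2 136. ]
htop [485.7   4.4 136. ]
htop [498.    4.8 136. ]
htop [491.9   8.1 136. ]
htop [494.1 -40.2 136. ]
cover [512.9  45.4  94. ]
cover [519.5 -77.9  94. ]
cover [416.7  41.7  94. ]
cover [423.1 -81.7  94. ]
bumps/ends [521.4  36.6  95. ]
bumps/ends [649.   41.6  95. ]
bumps/ends [524.2 -70.6  95. ]
bumps/ends [653.9 -66.4  95. ]
```

View pics/w1c.png

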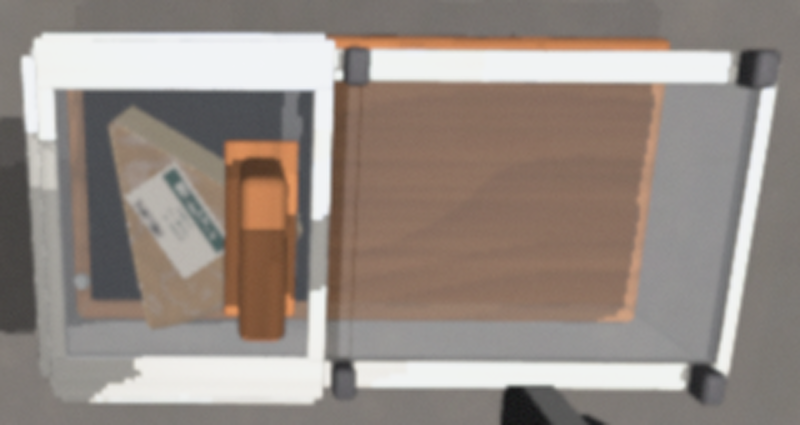

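Call:
jog_arm(targets=[[[6,0,-30,0,1],[0,0,-35,0,1],[0,0,-35,0,1],[0,0,-17,0,1],[0,0,-10,0,1],[0,0,0,0,1]]])

```text
t: 3.9
tool_pos: [493.9, -15.5, 118.4]
tool_rot: [0.692, 0.721, -0.0, 0.0]
ft_force: [-0.5, -0.6, 0.5]
gripper_width: 85.4
grip_force: 0.0
```

Call:
jog_arm(targets=[[[0,0,0,0,-1],[0,0,0,0,-1],[0,0,0,0,-1],[0,0,0,0,-1],[0,0,0,0,-1],[0,0,0,0,-1],[0,0,0,0,-1],[0,0,0,0,-1]]], squeeze=40)

```text
t: 4.9
tool_pos: [494.2, -15.4, 118.6]
tool_rot: [0.693, 0.721, 0.0, 0.0]
ft_force: [-1.5, -0.4, 4.3]
gripper_width: 13.2
grip_force: 44.0
```

Call:
jog_arm(targets=[[[0,0,5,0,-1],[0,0,7,0,-1],[0,0,7,0,-1],[0,0,0,0,-1],[0,0,0,0,-1]]])

```text
t: 5.52
tool_pos: [493.6, -15.5, 137.2]
tool_rot: [0.692, 0.721, -0.0, -0.0]
ft_force: [0.5, 0.5, -2.6]
gripper_width: 13.8
grip_force: 43.0
```

Run:
```python
from h import *
import cv2
f=cams.grab_frame("side");cv2.imwrite("pics/s2.png",cv2.resize(f[200:380,240:480,::-1],(800,600)))
s=r.observe();print(s["t"],s["tool_pos"],s["ft_force"],s["gripper_width"])
```

```text
5.575 [493.6544607  -15.46928224 137.09447017] [ 0.03542861 -0.44792147 -2.93531351] 13.200767060603383
```

View pics/s2.png

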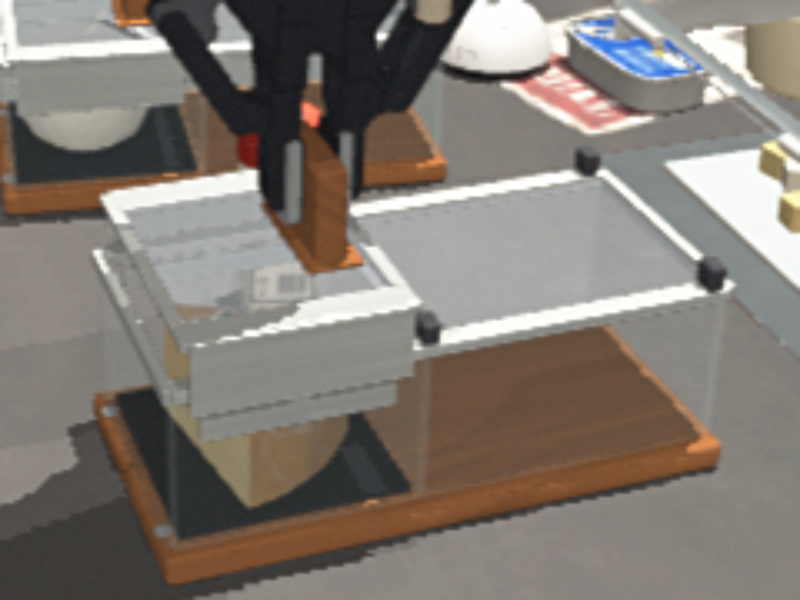

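The cover is up, gripped and clear of the bumps (bump at about (428,325) in the crop).

Call:
jog_arm(targets=[[[10,0.4,0,0,-1],[16,0.7,0,0,-1],[20,0.8,0,0,-1],[20,0.8,0,0,-1],[20,0.8,0,0,-1],[18,0.8,0,0,-1],[11,0.5,0,0,-1],[5,0.2,0,0,-1],[0,0,0,0,-1],[0,0,0,0,-1]]])

```text
t: 6.82
tool_pos: [614.3, -11.4, 137.6]
tool_rot: [0.693, 0.721, 0.0, 0.001]
ft_force: [0.4, -3.7, -2.7]
gripper_width: 13.6
grip_force: 42.9
```

Call:
jog_arm(targets=[[[2,0,0,0,-1],[2,0.3,0,0,-1],[0,0,0,0,-1],[0,0,0,0,-1]]])

```text
t: 7.32
tool_pos: [617.7, -11.2, 137.2]
tool_rot: [0.693, 0.721, -0.001, 0.0]
ft_force: [-0.7, -5.3, -3.7]
gripper_width: 13.4
grip_force: 43.0
```

Call:
jog_arm(targets=[[[0,-1,-5,0,-1],[0,0,-7,0,-1],[0,0,-5,0,-1],[0,0,-2,0,-1],[0,0,0,0,-1],[0,0,0,0,-1]]])

```text
t: 8.07
tool_pos: [618.0, -11.2, 118.7]
tool_rot: [0.693, 0.721, -0.0, 0.0]
ft_force: [-0.6, -4.4, 0.4]
gripper_width: 13.3
grip_force: 43.6
```

Call:
jog_arm(targets=[[[0,0,0,0,0.2],[0,0,0,0,0.2],[0,0,0,0,0.2],[0,0,0,0,0.2],[0,0,0,0,0.2],[0,0,0,0,0.2]]])

```text
t: 8.82
tool_pos: [617.9, -11.1, 118.2]
tool_rot: [0.692, 0.721, 0.0, -0.0]
ft_force: [0.7, 0.2, 0.1]
gripper_width: 51.4
grip_force: 0.0
```

Call:
jog_arm(targets=[[[0,0,10,0,0.2],[0,0,25,0,0.2],[0,0,30,0,0.2],[0,0,30,0,0.2],[0,0,25,0,0.2],[-40,0,0,0,0.2],[-40,0,0,0,0.2],[-40,0,0,0,0.2],[-40,0,0,0,0.2],[0,0,0,0,0.2]]])

```text
t: 10.07
tool_pos: [455.0, -11.4, 238.2]
tool_rot: [0.692, 0.721, -0.002, 0.0]
ft_force: [-0.3, -0.2, 0.1]
gripper_width: 51.1
grip_force: 0.0
```

Run:
```python
from h import *
import cv2
f=cams.grab_frame("side");cv2.imwrite("pics/s3.png",cv2.resize(f[180:380,220:487,::-1],(800,600)))
s=r.observe();print(s["t"],s["tool_pos"],s["ft_force"],s["gripper_width"])
```

```text
10.125 [457.21725672 -11.24357282 238.90492021] [0.91695861 0.12951714 0.54647744] 51.017471173054396
```

View pics/s3.png

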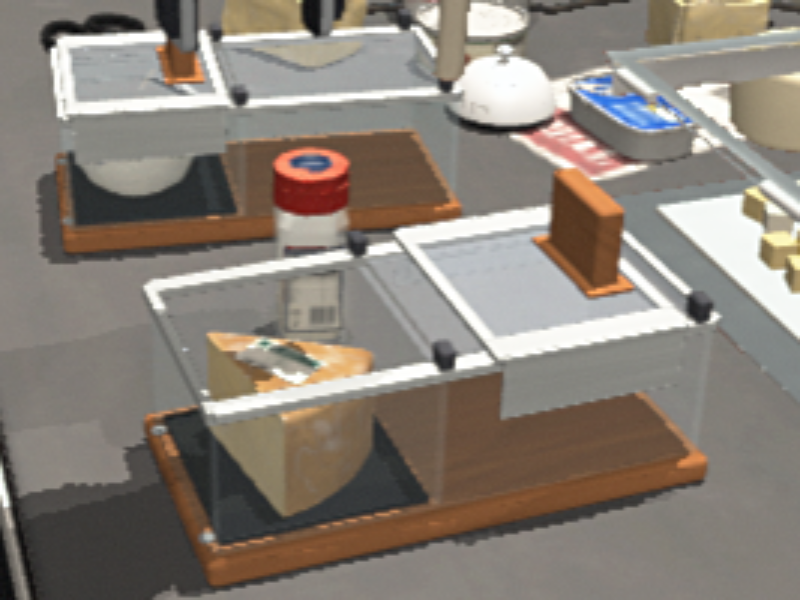

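The cover lies flat behind the bumps at the rear stop, the other keeper is still shut, and the gripper is clear.

```bash
python3 -c "
from plant import r
print(r.job_done())"
```

```text
the job is handed in; nothing more can be done
None
```

The wedge keeper is open: its cover is set down behind the bumps about 124 mm back (hard stop 125 mm) and released, the ball keeper is still shut, and the job was handed in at about 10 s.

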